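# Draw down a test-chamber cover evenly

## Task

Close the small test chamber: its square cover rides on springs and has to be drawn down onto the gasket with the four wing nuts. Turn them clockwise in steps, crossing to the diagonally opposite nut each time and never driving one more than about half the travel ahead of the one opposite, so that the cover goes down evenly and never cocks. Finish with the cover firmly down on the gasket and all four nuts snug by feel but none forced, and leave the things round the chamber alone.

Things in the scene. Friction and masses are not known exactly. Their poses are not given: they have to be found in the camera images.
- chamber: Fixed aluminium block 130 x 130 mm on a 150 x 150 mm foot plate; block top 38 mm above the origin (centre of the plate's underside, z up). Four studs at (+-45, +-45) mm in its own x, y. Ears keep the cover centred with 1.5 mm play. The gasket's height differs from case to case: it stops the cover after 4.4 to 6.8 mm; springs load each nut by 3 N, then resistance rises. Nuts set first ease a little as the others come down.
- cover: Loose square aluminium cover 130 x 130 x 10 mm, 0.3 kg, round sight glass in the middle (66 mm, 6.5 mm higher). Origin: centre of its underside, z up. At the start spring pins hold it 45 mm above the chamber's origin. 0.62 rad of a nut is about half its way. Cocked means tilted over 0.04 rad (2.3 degrees): one nut drawn 4.5 mm on its own can do it, so do two neighbours drawn 3.6 mm.
- nut_1: Steel wing nut, +x +y corner. Origin on axis at underside, z up. Wing 34 mm long (own x), 10 thick (own y), 12 to 40 mm above origin, on 22 mm hub; spring washer below (17 N/mm). Clockwise from above drives it down 6 mm/rad against 0.05 N m plus 0.01 per newton pressed on the cover; wing joined by a torsion spring, 3 N m/rad. Snug: about 0.15 N m held; 0.3: forced. Stays where left; starts up to 1.1 mm above cover.
- nut_2: Steel wing nut, -x +y corner. Origin on axis at underside, z up. Wing 34 mm long (own x), 10 thick (own y), 12 to 40 mm above origin, on 22 mm hub; spring washer below (17 N/mm). Clockwise from above drives it down 6 mm/rad against 0.05 N m plus 0.01 per newton pressed on the cover; wing joined by a torsion spring, 3 N m/rad. Snug: about 0.15 N m held; 0.3: forced. Stays where left; starts up to 1.1 mm above cover.
- nut_3: Steel wing nut, -x -y (diagonally opposite nut_1) corner. Origin on axis at underside, z up. Wing 34 mm long (own x), 10 thick (own y), 12 to 40 mm above origin, on 22 mm hub; spring washer below (17 N/mm). Clockwise from above drives it down 6 mm/rad against 0.05 N m plus 0.01 per newton pressed on the cover; wing joined by a torsion spring, 3 N m/rad. Snug: about 0.15 N m held; 0.3: forced. Stays where left; starts up to 1.1 mm above cover.
- nut_4: Steel wing nut, +x -y (diagonally opposite nut_2) corner. Origin on axis at underside, z up. Wing 34 mm long (own x), 10 thick (own y), 12 to 40 mm above origin, on 22 mm hub; spring washer below (17 N/mm). Clockwise from above drives it down 6 mm/rad against 0.05 N m plus 0.01 per newton pressed on the cover; wing joined by a torsion spring, 3 N m/rad. Snug: about 0.15 N m held; 0.3: forced. Stays where left; starts up to 1.1 mm above cover.
- petri_dish_a: Bystander: closed petri dish, 60 mm across, 14 mm high, standing to the right of the chamber. Origin: centre of underside.
- vial_1: Bystander: small screw vial with a black cap, 22 mm across, 47 mm tall, standing behind the chamber. Origin: centre of underside.
- usb_stick: Bystander: memory stick, 54 mm long, lying behind and to the right of the chamber. Origin: centre of underside.

How it is judged:
On the way:
1. the cover is drawn part of the way down (at least 2 mm) and is level (within 0.012 rad), no nut being tight yet (each under 7 N) (z of cover in the frame of chamber below 0.043 m and angle between cover's own z axis and vertical below 0.012 rad and contact force between each of nut_1, nut_2, nut_3, nut_4 and cover below 7 N), for 0.2 s.
At the end, for the whole second after the job is handed in: The cover is level (tilt under 0.012 rad), down on the gasket (underside less than 41 mm above the chamber's origin) and at rest, and every nut presses on it with 7 to 20 N (angle between cover's own z axis and vertical below 0.012 rad and z of cover in the frame of chamber below 0.041 m and linear speed of cover below 0.01 m/s and contact force between nut_1 and cover between 7 and 20 N and contact force between nut_2 and cover between 7 and 20 N and contact force between nut_3 and cover between 7 and 20 N and contact force between nut_4 and cover between 7 and 20 N); the robot touches nothing.
It fails at once if the cover is cocked: tilted by more than 0.04 rad (angle between cover's own z axis and vertical above 0.04 rad).
It fails at once if a nut is forced: it presses on the cover with more than 26 N (contact force between any of nut_1, nut_2, nut_3, nut_4 and cover above 26 N).
It fails at once if a bystander (petri dish, vial or memory stick) is moved by more than 15 mm (distance of any of petri_dish_a, vial_1, usb_stick from where it was at the start of the episode above 0.015 m).
It also fails if it takes over 72 s, if anything falls off the work surface, if the arm or the gripper's body presses on something with over 40 N, if the wrist force passes 120 N, or if a joint passes its speed limit or range.

## Robot

A 7-joint arm with a two-finger parallel gripper is mounted at the origin on a cart in front of the work surface, level with it; the furniture and walls round the work are solid. World frame = base frame: x ahead of the robot, y to its left, z up, the work surface at z = 0. Lengths are in m, angles in rad, forces in N, time in s.
With the tool pointing down it reaches from about 0.425 to 0.95 m from the base axis. Payload 4.7 kg.
Tool frame: the origin (TCP) lies between the finger pads; the fingertips stand 22 mm ahead of it and the grasp point (between the pads) lies 3 mm ahead of it; z points along the fingers, y is the line along which they close (so a half turn about z gives the same grasp; the last joint's range is limited). The gripper opens to 87 mm and grips with 3 to 60 N. Pads are 19 mm wide; open, the fingers measure 117 mm over their backs; the gripper's body (75 mm by 190 mm) begins 51 mm behind the grasp point.
Start: joints at [1.32, 0.469, -0.049, 1.532, 0.024, 1.141, -0.082], TCP at [0.149, -0.658, 0.245] pointing down, gripper open.
Joint ranges: [-2.59, 2.59], [-0.33, 1.99], [-1.39, 1.29], [0.1, 2.45], [-1.04, 4.18], [0.21, 1.99], [-2.66, 2.66]. Speed limits (rad/s): [2.57, 2.57, 3.14, 3.14, 3.14, 3.14, 3.14].

## Interface

Orientations are given as a rotation vector (axis times angle).
In Python, from bench import get_obs, optics, job, nets gives the robot as it stands.
- The arm moves only by the tool carry_out, never from a script. Its argument "plan" is a list that holds one entry, the list of rows, each a list of 7 numbers: the shift along the tool's x, y, z as a fraction of full scale, then the turn, a rotation vector about the tool's x, y, z as a fraction of full scale, then the closure, from -1 (fully open) to 1 (shut). In form: [[[dx, dy, dz, wx, wy, wz, jaw], ...]]. A call has 1 to 20 rows; each row is the pose to reach, as a shift and turn from the pose commanded when the call began, along the tool's axes at that moment; what a row does not reach only later rows make up. Full scale, the value 1, is 40 cm for a shift and 60 degrees for a turn. A row lasts 1/8 s, in which the tool goes at most 62.5 mm and 10.7 degrees, less where a joint would pass 70% of its speed; a pose out of reach is approached as far as the arm can. A call with a number of a shift or a turn outside -1 to 1 is refused whole. A call with a gripper value outside its range is refused whole. The fingers move at their own pace and stop on an object; "force" is the grip in N (left out, the last holds). Time passes only in rows, so rows that repeat a pose let the fingers close. It gives the time, the measured TCP pose, the force, the opening and the grip force at its end, in the units of the state.
- get_obs(): the state, without advancing time (a new reading comes with each control period).
- optics.get_image(name): name is "scene" or "top"; returns a dict with "pixels" (400x640x3 uint8, red, green, blue), "depth" (400x640 float32, m along the optical axis (not along the pixel's ray), 0 where there is no reading), "intrinsics" (3x3 intrinsics, pixels), "R" (3x3) and "t" (3): a world point X has camera coordinates R X + t. Camera axes: x right, y down, z forward; pixel columns grow to the right and rows downward; lengths in m; the calibration is good to about 2 mm. A picture is of the moment at which its call begins.
- job.close_job(): hands the job in; it is judged then, once.
Trained networks look in a picture, given as the dict that the camera call returned (one of the last four; its "shot" number tells which), for a name from the list of things; names that differ only in an ending like _2 or _b are one class to them, and where a whole thing is asked for, a point or a joint stands for the part that bears it (a point fixed in the world has none). Each returns a list of dicts, best first, with "p" (0 to 1); they miss things now and then, are a little off and sometimes report something else, mostly with a low value. They report only what shows in the picture. A call takes as long as a camera call.
- nets.search_frame(picture, thing): "bbox" ([left, top, width, height] in pixels, round what is visible of it).
- nets.trace(picture, thing): "pixels" (400x640 bool, what is visible of it) and "bbox" ([left, top, width, height] in pixels, round what is visible of it).
- nets.tip_of(picture, thing): "pixel" ([column, row] in pixels: a listed point, or the origin of a listed thing).
The state is a dict: "t": time; "joint_positions": joint angles; "joint_velocities": joint speeds; "tau": joint torques, N m; "tcp_pos": TCP position; "tcp_rot": TCP orientation; "force": force on the tool from outside, world axes, zero at the start; "wrist_torque": the same for the moment, N m; "opening": finger opening in m; "gripper_force": force on a finger pad.
Only numpy, scipy, OpenCV 4.12 (cv2) and the standard library are available. Lean on these libraries where they do the work, as an engineer would, in place of code of your own. Each camera call takes 0.05 s, during which the arm holds its last target. There are 200 camera calls.

## Working session

There is one attempt and no reset: what is moved stays moved. The work goes in short steps, Python scripts to look and compute and a tool call to move; the robot and the scene stay as the last step left them, time stands still between calls to the robot, and variables do not carry over. Pictures are saved under pics/ and viewed, at most 10 in all, crops included, and the job is handed in when it is done.

Besides the shell and the picture viewer there is one more tool, called after "Call:" as name([rows], argument=value, ...), one row to a line, values as JSON. carry_out: Moves the arm, as the interface text tells. Its arguments: {"type":"object","properties":{"plan":{"type":"array","items":{"type":"array","items":{"type":"array","items":{"type":"number","minimum":-1,"maximum":1}}}},"force":{"type":"number"}},"required":["plan"]}

```bash
mkdir -p pics
cat > h.py <<'E'
import numpy as np,cv2
from bench import get_obs, optics, job, nets
def shot(n): return optics.get_image(n)
def save(im,name,box=None,s=1):
    p=im["pixels"][:,:,::-1]
    if box: p=p[box[1]:box[3],box[0]:box[2]]
    cv2.imwrite("pics/"+name,cv2.resize(p,None,fx=s,fy=s,interpolation=cv2.INTER_CUBIC))
def cloud(im):
    K,R,t=im["intrinsics"],im["R"],im["t"]; d=im["depth"]
    v,u=np.mgrid[:400,:640]
    c=np.stack([(u-K[0,2])/K[0,0]*d,(v-K[1,2])/K[1,1]*d,d],-1)
    return (c-t)@R
E
python3 - <<'E'
from h import *
for n in("top","scene"):
    im=shot(n); save(im,n+"0.png"); P=cloud(im)
    print(n,im["R"].round(3).tolist(),im["t"].round(3),im["intrinsics"][0,0])
    for th in("nut_1","cover","chamber","petri_dish_a","vial_1","usb_stick"):
        for r in nets.trace(im,th)[:5]:
            m=r["pixels"]&(im["depth"]>0)
            print(th,round(r["p"],2),r["bbox"],np.median(P[m],0).round(4),m.sum())
    for r in nets.tip_of(im,"nut_1")[:6]: print(r)
print(get_obs())
E
```

```text
top [[0.004, -1.0, -0.019], [-0.997, -0.003, -0.075], [0.075, 0.019, -0.997]] [-0.35   0.503  0.895] 489.11408536517473
nut_1 0.72 [251.0, 182.6, 18.8, 19.4] [ 0.5162 -0.2491  0.0684] 303
nut_1 0.62 [293.3, 237.5, 18.8, 19.5] [ 0.4148 -0.3228  0.0676] 287
nut_1 0.6 [241.2, 232.3, 22.9, 16.8] [ 0.4275 -0.236   0.0686] 311
nut_1 0.6 [301.6, 186.7, 22.1, 23.0] [ 0.5027 -0.3358  0.0617] 331
cover 0.8 [241.5, 178.3, 81.6, 80.2] [ 0.4651 -0.2842  0.0554] 4062
chamber 0.6 [242.5, 175.3, 89.7, 94.8] [ 0.4485 -0.3145  0.0571] 2208
petri_dish_a 0.64 [343.1, 224.6, 36.0, 34.9] [ 0.428  -0.4241  0.014 ] 814
petri_dish_a 0.63 [318.4, 150.8, 9.4, 15.8] [ 0.5766 -0.3536  0.0462] 132
vial_1 0.43 [317.5, 151.0, 10.8, 16.7] [ 0.576  -0.3519  0.046 ] 143
usb_stick 0.66 [340.7, 176.9, 30.9, 11.8] [ 0.5405 -0.4154  0.008 ] 282
usb_stick 0.63 [240.2, 231.2, 26.0, 20.1] [ 0.4278 -0.236   0.0693] 294
{'pixel': [250.8, 237.5], 'p': 0.85}
{'pixel': [259.3, 192.1], 'p': 0.72}
{'pixel': [309.9, 199.6], 'p': 0.67}
{'pixel': [303.5, 248.4], 'p': 0.61}
scene [[0.869, -0.494, -0.013], [-0.368, -0.629, -0.685], [0.3
[... 911 characters left out ...]
: 0.8, 'joint_positions': array([ 1.32012384,  0.46858122, -0.048597  ,  1.53249169,  0.0240938 ,
        1.14101071, -0.08229133]), 'joint_velocities': array([-0.00052215, -0.00145807, -0.0001413 ,  0.00073495, -0.00043527,
        0.00017207, -0.00118232]), 'tau': array([ 4.84897055e-05, -5.07784474e+01, -8.06931406e-02, -2.36449116e+01,
       -6.11916091e-02,  3.11084662e-02,  1.07528177e-05]), 'tcp_pos': array([ 0.14852013, -0.65847534,  0.24458903]), 'tcp_rot': array([3.12221030e+00, 3.47657001e-01, 8.63022150e-05]), 'force': array([0.24486996, 0.05939484, 0.28770636]), 'wrist_torque': array([ 0.01830031,  0.01432379, -0.02683214]), 'gripper_force': 0.0, 'opening': 0.08679826183272252}
```

Run:
```python
from h import *
a=shot("top");b=shot("scene")
save(a,"t1.png",(220,140,400,280),4);save(b,"s1.png",(220,110,400,280),4)
C={3:(.4134,-.325),2:(.4262,-.2375),1:(.515,-.2505),4:(.502,-.338)}
for n,im in(("top",a),("scene",b)):
    P=cloud(im).reshape(-1,3);P=P[(im["depth"]>0).ravel()]
    for k,c in C.items():
        m=(np.hypot(P[:,0]-c[0],P[:,1]-c[1])<.027)&(P[:,2]>.07)&(P[:,2]<.12)
        q=P[m]; zt=np.percentile(q[:,2],95); q2=q[q[:,2]>zt-.004][:,:2]
        r=cv2.minAreaRect((q2*1000).astype(np.float32))
        cc,s,ang=r
        if s[0]<s[1]: ang+=90
        w,V=np.linalg.eigh(np.cov(q2.T))
        print(n,k,len(q),len(q2),"ztop",zt.round(4),"mean",q2.mean(0).round(4),"rect",np.round(cc,1),np.round(s,1),round(ang%180,1),"pca",np.degrees(np.arctan2(V[1,1],V[0,1]))%180)
```

```text
top 3 128 76 ztop 0.098 mean [ 0.4134 -0.3216] rect [ 414.7 -321.3] [ 9.2 31. ] 174.0 pca 173.3016287817526
top 2 145 95 ztop 0.0972 mean [ 0.4278 -0.233 ] rect [ 427.6 -232.7] [ 9.4 32.5] 160.8 pca 158.96633917624
top 1 136 95 ztop 0.0966 mean [ 0.516  -0.2458] rect [ 516.4 -246. ] [30.9  8.8] 0.8 pca 2.3115455867107926
top 4 126 77 ztop 0.0974 mean [ 0.5026 -0.3345] rect [ 503.  -334.9] [30.8  8.6] 0.8 pca 4.04338506331851
scene 3 283 91 ztop 0.0972 mean [ 0.4134 -0.3246] rect [ 413.8 -324.3] [10.8 32.7] 170.4 pca 171.3618190328534
scene 2 256 74 ztop 0.097 mean [ 0.4266 -0.2356] rect [ 426.7 -235.1] [11.4 32.3] 157.9 pca 159.141814373061
scene 1 228 73 ztop 0.0969 mean [ 0.5146 -0.2491] rect [ 515.6 -248.8] [31.6  9.9] 2.1 pca 1.5733534218210536
scene 4 245 84 ztop 0.0969 mean [ 0.5018 -0.3379] rect [ 502.3 -337.1] [32.7 10.3] 5.2 pca 4.344187345510733
```

View pics/t1.png

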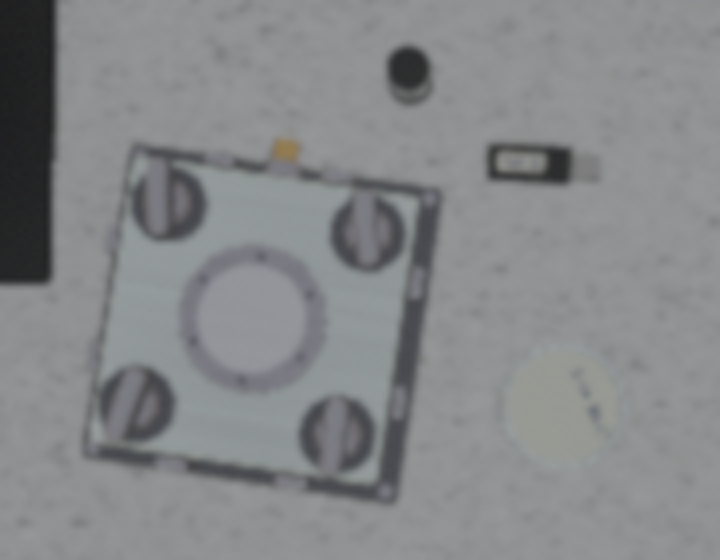

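View pics/s1.png

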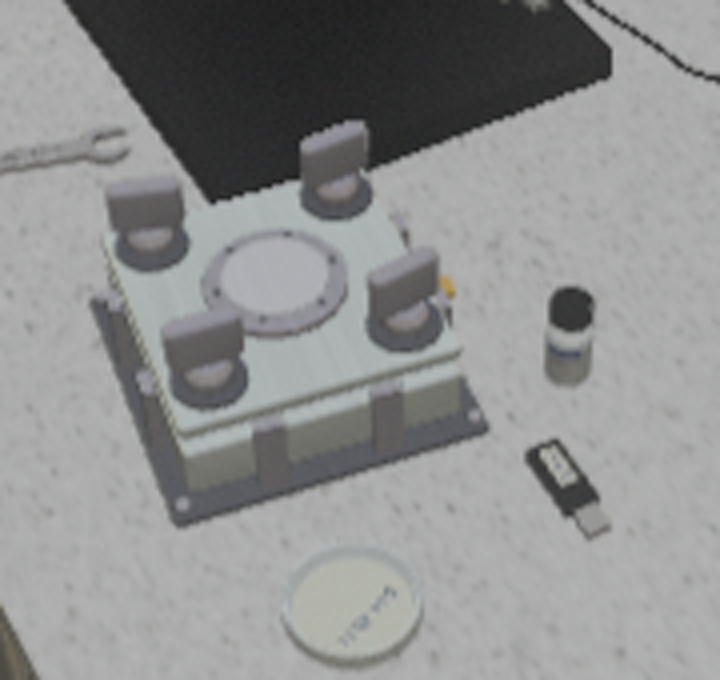

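The top crop shows four wings at about (160,195), (368,225), (130,405) and (338,435), with the dish, vial and stick to the right. The wings lie at about 172°, 159°, 2° and 4°. I'll start with the corner at (0.414, -0.323) and its diagonal.

Call:
carry_out([
  [[0.166,-0.134,0,0,0,-0.35,0.2],[0.332,-0.269,0,0,0,-0.7,0.2],[0.498,-0.403,0,0,0,-1,0.2],[0.664,-0.538,0,0,0,-1,0.2],[0.83,-0.673,0,0,0,-1,0.2],[0.83,-0.673,0,0,0,-1,0.2],[0.83,-0.673,0,0,0,-1,0.2],[0.83,-0.673,0,0,0,-1,0.2]],
], force=20)

```text
t: 1.9
tcp_pos: [0.4163, -0.3185, 0.2452]
tcp_rot: [2.521, 1.873, 0.003]
force: [-0.8, -0.1, 0.2]
opening: 0.0352
gripper_force: 0.0
```

```bash
cat >> h.py <<'E'
def phi(o):
    from scipy.spatial.transform import Rotation as R
    M=R.from_rotvec(o["tcp_rot"]).as_matrix(); return np.degrees(np.arctan2(M[1,0],M[0,0])),M
def row(x,y,z,f,o=None):
    "row numbers for a target from the present pose"
    o=o or get_obs(); f0,M=phi(o)
    d=M.T@(np.array([x,y,z])-o["tcp_pos"])/.4
    w=((f0-f+180)%360-180)/60
    print("row",d.round(4),"wz",round(w,4))
def st():
    o=get_obs(); print("t",round(o["t"],2),"tcp",o["tcp_pos"].round(4),"phi",round(phi(o)[0],2),"F",o["force"].round(2),"T",o["wrist_torque"].round(3),"op",round(o["opening"],4),"g",round(o["gripper_force"],1),"q",o["joint_positions"].round(2))
    return o
E
python3 -c "
from h import *
o=st();row(.4137,-.323,.10,172,o)"
```

```text
t 1.9 tcp [ 0.4163 -0.3185  0.2452] phi 73.22 F [-0.76 -0.13  0.21] T [-0.041 -0.015  0.044] op 0.0352 g 0.0 q [ 0.94  0.25 -0.44  1.87  0.12  1.04  0.16]
row [-0.013  -0.0037  0.3629] wz -1.6463
```

Call:
carry_out([
  [[0,0,0,0,0,-0.33,0.2],[0,0,0.0,0,0,-0.66,0.2],[0,0,0,0,0,-1,0.2],[0,0,0,0,0,-1,0.2],[0,0,0,0,0,-1,0.2],[0,0,0,0,0,-1,0.2],[0,0,0,0,0,-1,0.2]],
])

```text
t: 2.78
tcp_pos: [0.4124, -0.324, 0.2445]
tcp_rot: [-1.265, -2.876, 0.001]
force: [0.3, -1.5, 0.4]
opening: 0.0349
gripper_force: 0.0
```

```bash
python3 -c "
from h import *
o=st();row(.4137,-.323,.12,172,o)"
```

```text
t 2.77 tcp [ 0.4124 -0.324   0.2445] phi 132.52 F [ 0.29 -1.5   0.4 ] T [ 0.066 -0.102 -0.014] op 0.0349 g 0.0 q [ 1.09  0.28 -0.61  1.86  0.18  1.05  1.15]
row [-0.0004  0.0042  0.3112] wz -0.6581
```

Call:
carry_out([
  [[0,0,0.1,0,0,-0.17,0.2],[0,0,0.2,0,0,-0.34,0.2],[0,0,0.3,0,0,-0.5,0.2],[0,0,0.3,0,0,-0.66,0.2],[0,0,0.3,0,0,-0.66,0.2],[0,0,0.386,0,0,-0.66,0.2],[0,0,0.386,0,0,-0.66,0.2],[0,0,0.386,0,0,-0.66,0.2]],
])

```text
t: 3.78
tcp_pos: [0.4138, -0.3233, 0.0912]
tcp_rot: [0.213, 3.133, -0.002]
force: [0.1, -0.2, 0.8]
opening: 0.0346
gripper_force: 0.0
```

```bash
python3 -c "
from h import *
o=st()
im=shot('scene');save(im,'s2.png',(200,60,380,260),4)"
```

```text
t 3.77 tcp [ 0.4138 -0.3233  0.0912] phi 172.21 F [ 0.07 -0.18  0.76] T [ 0.094 -0.164  0.031] op 0.0346 g 0.0 q [ 1.1   0.51 -0.66  2.    0.44  0.77  1.61]
```

View pics/s2.png

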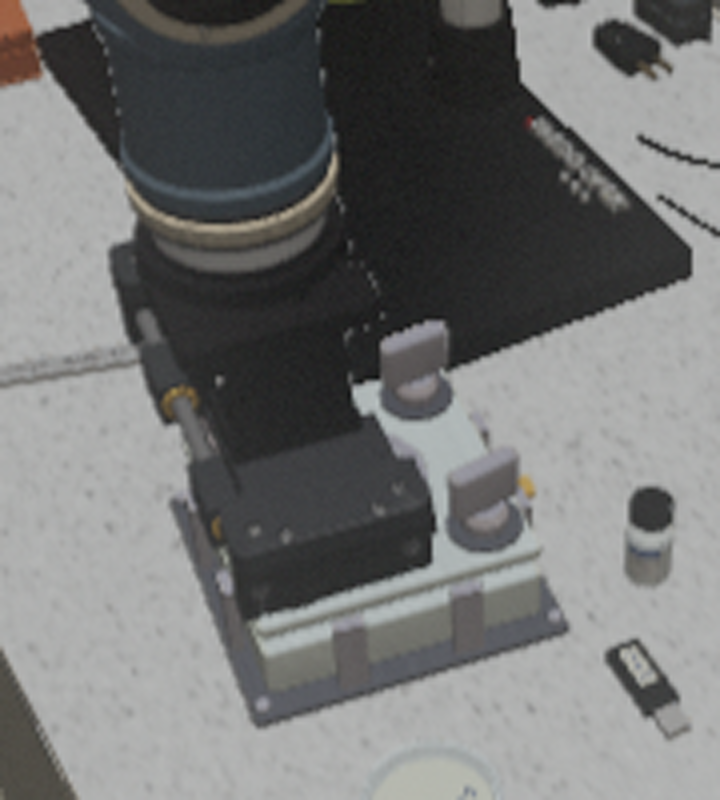

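The gripper stands over the near nut at about (330,540), clear of the other nuts. Closing now.

Call:
carry_out([
  [[0,0,0,0,0,0,1],[0,0,0,0,0,0,1],[0,0,0,0,0,0,1],[0,0,0,0,0,0,1]],
])

```text
t: 4.32
tcp_pos: [0.4137, -0.3221, 0.0914]
tcp_rot: [0.211, 3.134, 0.0]
force: [-0.9, 2.9, 9.9]
opening: 0.0098
gripper_force: 39.0
```

```bash
python3 -c "
from h import *
o=st()"
```

```text
t 4.33 tcp [ 0.4137 -0.3221  0.0914] phi 172.31 F [-0.95  2.85  9.94] T [ 0.821  0.287 -0.088] op 0.0098 g 39.0 q [ 1.1   0.51 -0.66  2.    0.44  0.78  1.61]
```

Call:
carry_out([
  [[0,0.003,0.001,0,0,0.1,1],[0,0.003,0.003,0,0,0.2,1],[0,0.003,0.0045,0,0,0.3,1],[0,0.003,0.0045,0,0,0.3,1],[0,0.003,0.0045,0,0,0.3,1]],
])

```text
t: 4.95
tcp_pos: [0.4137, -0.3218, 0.0896]
tcp_rot: [0.698, 3.063, -0.002]
force: [-2.7, 2.1, 9.8]
opening: 0.01
gripper_force: 39.0
```

```bash
python3 -c "
from h import *
o=st()"
```

```text
t 4.95 tcp [ 0.4137 -0.3218  0.0896] phi 154.31 F [-2.71  2.09  9.78] T [ 0.403  0.378 -0.039] op 0.01 g 39.0 q [ 1.04  0.49 -0.58  2.01  0.39  0.75  1.34]
```

Call:
carry_out([
  [[0,0.0,-0.001,0,0,0.1,1],[0,0.0,-0.001,0,0,0.2,1],[0,0.0,-0.001,0,0,0.24,1],[0,0.0,-0.001,0,0,0.24,1],[0,0.0,-0.001,0,0,0.24,1]],
])

```text
t: 5.58
tcp_pos: [0.4136, -0.3216, 0.0886]
tcp_rot: [1.075, 2.951, 0.0]
force: [2.5, -0.5, -4.9]
opening: 0.0097
gripper_force: 35.8
```

```bash
python3 -c "
from h import *
o=st()
for i in range(4): im=shot('top' if i else 'scene'); print(get_obs()['wrist_torque'].round(3),get_obs()['force'].round(2))
P=cloud(im)
for k in range(1): 
  for r in nets.trace(im,'cover')[:1]:
    q=P[r['pixels']&(im['depth']>0)]; q=q[(q[:,2]>.045)&(q[:,2]<.058)]; A=np.c_[q[:,:2]-[.4646,-.285],np.ones(len(q))]; print(np.linalg.lstsq(A,q[:,2],rcond=None)[0],len(q))
"
```

```text
t 5.58 tcp [ 0.4136 -0.3216  0.0886] phi 139.96 F [ 2.52 -0.48 -4.94] T [-0.099 -0.672  0.084] op 0.0097 g 35.8 q [ 0.99  0.48 -0.52  2.01  0.34  0.74  1.13]
[-0.008 -0.78   0.042] [ 3.07 -0.61 -5.19]
[-0.04  -0.763  0.121] [ 3.17  0.38 -5.97]
[-0.066 -0.827  0.102] [ 2.56 -0.85 -5.39]
[-0.079 -0.86   0.036] [ 3.05 -0.77 -6.34]
[0.01247324 0.01415514 0.05381698] 1127
```

```bash
python3 -c "
from h import *
row(.5153,-.246,.0925,182)
row(.4136,-.3216,.135,140)"
```

```text
row [-0.0729  0.3085 -0.0095] wz -0.7013
row [-1.000e-04  2.000e-04 -1.159e-01] wz -0.0013
```

Call:
carry_out([
  [[0,0,0,0,0,0,0.2],[0,0,0,0,0,0,0.2],[0,0,-0.06,0,0,0,0.2],[0,0,-0.12,0,0,-0.1,0.2],[-0.02,0.1,-0.12,0,0,-0.25,0.2],[-0.045,0.2,-0.12,0,0,-0.4,0.2],[-0.073,0.308,-0.12,0,0,-0.55,0.2],[-0.073,0.308,-0.12,0,0,-0.7,0.2],[-0.073,0.308,-0.12,0,0,-0.7,0.2],[-0.073,0.308,-0.06,0,0,-0.7,0.2],[-0.073,0.308,-0.01,0,0,-0.7,0.2],[-0.073,0.308,-0.01,0,0,-0.7,0.2],[-0.073,0.308,-0.01,0,0,-0.7,1],[-0.073,0.308,-0.01,0,0,-0.7,1],[-0.073,0.308,-0.01,0,0,-0.7,1]],
])

```text
t: 7.7
tcp_pos: [0.5154, -0.2463, 0.0934]
tcp_rot: [-0.052, 3.14, -0.001]
force: [0.7, 0.2, -0.1]
opening: 0.0125
gripper_force: 0.0
```

```bash
python3 -c "
from h import *
o=st()"
```

```text
t 7.7 tcp [ 0.5154 -0.2463  0.0934] phi -178.1 F [ 0.71  0.16 -0.14] T [ 0.177 -0.17  -0.044] op 0.0125 g 0.0 q [ 0.89  0.58 -0.69  1.89  0.49  0.84  1.55]
```

Call:
carry_out([
  [[0,0,0,0,0,0,1],[0,0,0,0,0,0,1],[0,0,0.0015,0,0,0.1,1],[0,0,0.003,0,0,0.2,1],[0,0,0.0045,0,0,0.3,1],[0,0,0.006,0,0,0.4,1],[0,0,0.0075,0,0,0.5,1],[0,0,0.0083,0,0,0.55,1],[0,0,0.0083,0,0,0.55,1],[0,0,0.0083,0,0,0.55,1]],
])

```text
t: 8.95
tcp_pos: [0.5154, -0.2454, 0.09]
tcp_rot: [0.839, 3.027, 0.001]
force: [-0.8, 3.3, 6.3]
opening: 0.0099
gripper_force: 20.0
```

```bash
cat >> h.py <<'E'
def avg(n=6):
    T=[];F=[]
    for i in range(n):
        im=shot('scene' if i%2 else 'top'); o=get_obs(); T.append(o["wrist_torque"]);F.append(o["force"])
    print("avgT",np.mean(T,0).round(3),"sd",np.std(T,0).round(3),"avgF",np.mean(F,0).round(2))
    return im
E
python3 -c "
from h import *
o=st();avg(4);row(.427,-.233,.0925,159)
row(.5153,-.246,.135,150)"
```

```text
t 8.95 tcp [ 0.5154 -0.2454  0.09  ] phi 149.01 F [-0.81  3.26  6.27] T [0.715 0.158 0.04 ] op 0.0099 g 20.0 q [ 0.78  0.54 -0.55  1.9   0.38  0.8   1.06]
avgT [0.719 0.076 0.03 ] sd [0.011 0.026 0.029] avgF [-0.99  2.62  5.56]
row [ 0.2056 -0.0873 -0.0064] wz -0.1666
row [-0.0004 -0.0014 -0.1125] wz -0.0166
```

Call:
carry_out([
  [[0,0,0,0,0,0,0.2],[0,0,-0.02,0,0,0,0.2],[0,0,-0.12,0,0,0,0.2],[0.07,-0.03,-0.12,0,0,-0.05,0.2],[0.14,-0.06,-0.12,0,0,-0.1,0.2],[0.2056,-0.087,-0.12,0,0,-0.167,0.2],[0.2056,-0.087,-0.12,0,0,-0.167,0.2],[0.2056,-0.087,-0.05,0,0,-0.167,0.2],[0.2056,-0.087,-0.0055,0,0,-0.167,0.2],[0.2056,-0.087,-0.0055,0,0,-0.167,1],[0.2056,-0.087,-0.0055,0,0,-0.167,1],[0.2056,-0.087,-0.0055,0,0,-0.167,1],[0.2056,-0.087,-0.0055,0,0,-0.167,1],[0.2056,-0.087,-0.004,0,0,-0.067,1],[0.2056,-0.087,-0.0025,0,0,0.033,1],[0.2056,-0.087,-0.001,0,0,0.133,1],[0.2056,-0.087,0.0005,0,0,0.233,1],[0.2056,-0.087,0.002,0,0,0.333,1],[0.2056,-0.087,0.003,0,0,0.383,1],[0.2056,-0.087,0.003,0,0,0.383,1]],
])

```text
t: 11.65
tcp_pos: [0.4274, -0.2332, 0.0889]
tcp_rot: [1.425, 2.798, 0.001]
force: [1.8, 2.4, 2.8]
opening: 0.0098
gripper_force: 20.0
```

```bash
python3 -c "
from h import *
o=st();avg(4);row(.502,-.3345,.0925,184)"
```

```text
t 11.65 tcp [ 0.4274 -0.2332  0.0889] phi 126.0 F [1.81 2.43 2.84] T [ 0.497 -0.347  0.026] op 0.0098 g 20.0 q [ 0.8   0.42 -0.47  2.1   0.29  0.69  0.76]
avgT [ 0.672 -0.39  -0.003] sd [0.081 0.015 0.024] avgF [0.66 2.66 4.69]
row [-0.3144  0.0021 -0.0089] wz -0.9671
```

Call:
carry_out([
  [[0,0,0,0,0,0,0.2],[0,0,-0.02,0,0,0,0.2],[0,0,-0.12,0,0,-0.15,0.2],[-0.1,0,-0.12,0,0,-0.32,0.2],[-0.2,0,-0.12,0,0,-0.49,0.2],[-0.3144,0.002,-0.12,0,0,-0.66,0.2],[-0.3144,0.002,-0.12,0,0,-0.83,0.2],[-0.3144,0.002,-0.12,0,0,-0.967,0.2],[-0.3144,0.002,-0.12,0,0,-0.967,0.2],[-0.3144,0.002,-0.05,0,0,-0.967,0.2],[-0.3144,0.002,-0.008,0,0,-0.967,0.2],[-0.3144,0.002,-0.008,0,0,-0.967,1],[-0.3144,0.002,-0.008,0,0,-0.967,1],[-0.3144,0.002,-0.008,0,0,-0.967,1],[-0.3144,0.002,-0.008,0,0,-0.967,1],[-0.3144,0.002,-0.006,0,0,-0.85,1],[-0.3144,0.002,-0.004,0,0,-0.74,1],[-0.3144,0.002,-0.002,0,0,-0.63,1],[-0.3144,0.002,0,0,0,-0.52,1],[-0.3144,0.002,0.001,0,0,-0.417,1]],
])

```text
t: 14.35
tcp_pos: [0.5018, -0.3342, 0.089]
tcp_rot: [0.792, 3.039, 0.001]
force: [-1.0, 2.5, 3.1]
opening: 0.0097
gripper_force: 20.0
```

Call:
carry_out([
  [[0,0,0,0,0,0,1],[0,0,0,0,0,0,1]],
])

```text
t: 14.6
tcp_pos: [0.5018, -0.3342, 0.0888]
tcp_rot: [0.784, 3.041, 0.001]
force: [-1.9, 1.4, 6.1]
opening: 0.0096
gripper_force: 20.0
```

```bash
python3 -c "
from h import *
o=st();im=avg(4);save(im,'s3.png',(200,60,380,260),4)
row(.4137,-.3213,.0895,141.5)"
```

```text
t 14.6 tcp [ 0.5018 -0.3342  0.0888] phi 151.09 F [-1.88  1.43  6.07] T [0.652 0.016 0.049] op 0.0096 g 20.0 q [ 0.9   0.58 -0.51  1.83  0.37  0.83  1.26]
avgT [0.69  0.017 0.034] sd [0.018 0.015 0.002] avgF [-0.84  3.07  6.3 ]
row [ 0.2085 -0.0782 -0.002 ] wz 0.1598
```

View pics/s3.png

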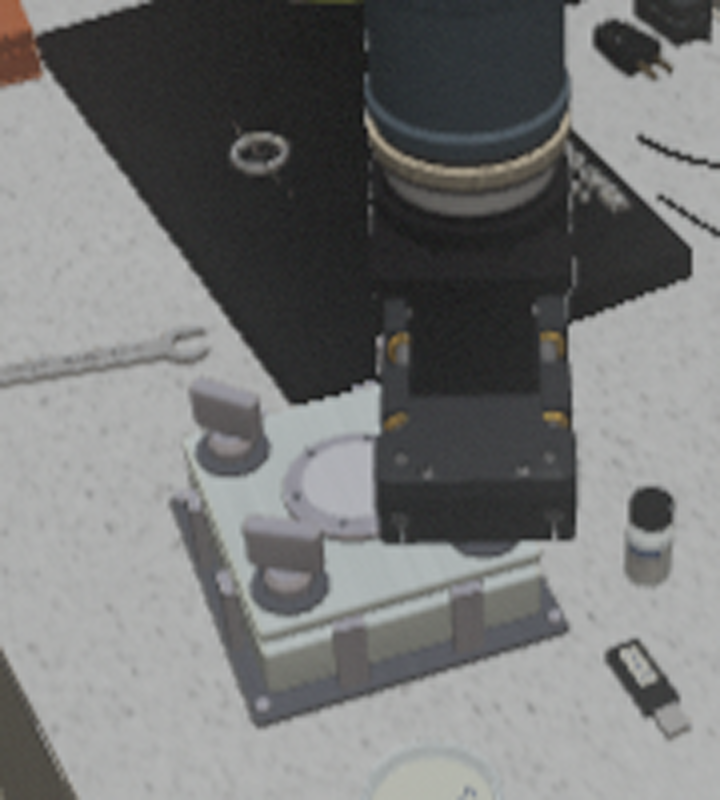

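The view shows the wings at (285,550) and (225,405) turned clockwise, with the cover lower. Measuring its tilt and height next.

```bash
cat >> h.py <<'E'
C={3:(.4137,-.3217),2:(.427,-.233),1:(.5153,-.2455),4:(.502,-.3343)}
def cover(im):
    P=cloud(im).reshape(-1,3);P=P[(im["depth"]>0).ravel()]
    u=np.array([np.cos(np.radians(-8.4)),np.sin(np.radians(-8.4))]);v=np.array([-u[1],u[0]])
    d=P[:,:2]-[.4646,-.2845]; a=d@u;b=d@v
    m=(abs(a)<.058)&(abs(b)<.058)&(np.hypot(a,b)>.037)&(P[:,2]>.04)&(P[:,2]<.06)
    for c in C.values(): m&=np.hypot(P[:,0]-c[0],P[:,1]-c[1])>.02
    a,b,z=a[m],b[m],P[m,2]; A=np.c_[a,b,np.ones(len(a))]; k=np.ones(len(a),bool)
    for _ in range(4):
        s=np.linalg.lstsq(A[k],z[k],rcond=None)[0]; k=abs(z-A@s)<.003
    print("cover top z",s[2].round(4),"slope u,v",s[:2].round(4),k.sum())
    for n,c in C.items():
        m=(np.hypot(P[:,0]-c[0],P[:,1]-c[1])<.028)&(P[:,2]>.068)&(P[:,2]<.105); q=P[m]
        if len(q)<60: continue
        zt=np.percentile(q[:,2],92); q2=q[abs(q[:,2]-zt)<.004][:,:2]
        w,V=np.linalg.eigh(np.cov(q2.T)); print("nut",n,"ztop",zt.round(4),q2.mean(0).round(4),"ang",round(np.degrees(np.arctan2(V[1,1],V[0,1]))%180,1),len(q2))
E
python3 -c "
from h import *
cover(shot('scene'));cover(shot('top'))"
```

```text
cover top z 0.0534 slope u,v [-0.0025  0.0022] 668
nut 3 ztop 0.0935 [ 0.4136 -0.3248] ang 138.8 91
nut 2 ztop 0.0932 [ 0.4266 -0.236 ] ang 125.2 77
cover top z 0.0 slope u,v [0. 0.] 0
```

Call:
carry_out([
  [[0,0,0,0,0,0,0.3],[0,0,-0.02,0,0,0,0.3],[0,0,-0.12,0,0,0,0.3],[0.07,-0.025,-0.12,0,0,0.05,0.3],[0.14,-0.05,-0.12,0,0,0.1,0.3],[0.2085,-0.078,-0.12,0,0,0.16,0.3],[0.2085,-0.078,-0.12,0,0,0.16,0.3],[0.2085,-0.078,-0.05,0,0,0.16,0.3],[0.2085,-0.078,-0.002,0,0,0.16,0.3],[0.2085,-0.078,-0.002,0,0,0.16,1],[0.2085,-0.078,-0.002,0,0,0.16,1],[0.2085,-0.078,-0.002,0,0,0.16,1],[0.2085,-0.078,-0.002,0,0,0.16,1],[0.2085,-0.078,0,0,0,0.28,1],[0.2085,-0.078,0.001,0,0,0.385,1],[0.2085,-0.078,0.001,0,0,0.385,1]],
])

```text
t: 16.9
tcp_pos: [0.4141, -0.3218, 0.0883]
tcp_rot: [1.377, 2.821, -0.001]
force: [0.4, 0.7, 4.0]
opening: 0.0097
gripper_force: 20.0
```

```bash
python3 -c "
from h import *
o=st();avg(4);row(.5153,-.2455,.0895,150.5)"
```

```text
t 16.9 tcp [ 0.4141 -0.3218  0.0883] phi 127.97 F [0.44 0.75 3.97] T [ 0.199 -0.444  0.061] op 0.0097 g 20.0 q [ 0.93  0.46 -0.44  2.02  0.29  0.72  0.97]
avgT [ 0.309 -0.45   0.023] sd [0.051 0.032 0.032] avgF [1.32 1.21 5.31]
row [-0.0053  0.3168 -0.0027] wz -0.3757
```

Call:
carry_out([
  [[0,0,0,0,0,0,0.3],[0,0,-0.02,0,0,0,0.3],[0,0,-0.12,0,0,0,0.3],[0,0.1,-0.12,0,0,-0.12,0.3],[-0.002,0.2,-0.12,0,0,-0.25,0.3],[-0.005,0.317,-0.12,0,0,-0.376,0.3],[-0.005,0.317,-0.12,0,0,-0.376,0.3],[-0.005,0.317,-0.05,0,0,-0.376,0.3],[-0.005,0.317,-0.0045,0,0,-0.376,0.3],[-0.005,0.317,-0.0045,0,0,-0.376,1],[-0.005,0.317,-0.0045,0,0,-0.376,1],[-0.005,0.317,-0.0045,0,0,-0.376,1],[-0.005,0.317,-0.0045,0,0,-0.376,1],[-0.005,0.317,-0.003,0,0,-0.26,1],[-0.005,0.317,-0.0015,0,0,-0.15,1],[-0.005,0.317,-0.0015,0,0,-0.15,1]],
])

```text
t: 19.1
tcp_pos: [0.5153, -0.245, 0.0888]
tcp_rot: [1.151, 2.921, 0.0]
force: [0.4, 2.0, 4.3]
opening: 0.0103
gripper_force: 20.0
```

```bash
python3 -c "
from h import *
o=st();avg(4);row(.427,-.233,.0895,127.5)"
```

```text
t 19.1 tcp [ 0.5153 -0.245   0.0888] phi 136.98 F [0.43 1.97 4.32] T [ 0.395 -0.311  0.01 ] op 0.0103 g 20.0 q [ 0.73  0.53 -0.47  1.91  0.33  0.78  0.89]
avgT [ 0.546 -0.33   0.041] sd [0.062 0.018 0.014] avgF [1.53 2.48 4.89]
row [ 0.1819 -0.1286 -0.0022] wz 0.1573
```

Call:
carry_out([
  [[0,0,0,0,0,0,0.3],[0,0,-0.02,0,0,0,0.3],[0,0,-0.12,0,0,0,0.3],[0.06,-0.04,-0.12,0,0,0.05,0.3],[0.12,-0.085,-0.12,0,0,0.1,0.3],[0.182,-0.1285,-0.12,0,0,0.157,0.3],[0.182,-0.1285,-0.12,0,0,0.157,0.3],[0.182,-0.1285,-0.05,0,0,0.157,0.3],[0.182,-0.1285,-0.006,0,0,0.157,0.3],[0.182,-0.1285,-0.006,0,0,0.157,1],[0.182,-0.1285,-0.006,0,0,0.157,1],[0.182,-0.1285,-0.006,0,0,0.157,1],[0.182,-0.1285,-0.006,0,0,0.157,1],[0.182,-0.1285,-0.0045,0,0,0.27,1],[0.182,-0.1285,-0.003,0,0,0.382,1],[0.182,-0.1285,-0.003,0,0,0.382,1]],
])

```text
t: 21.3
tcp_pos: [0.4273, -0.2332, 0.09]
tcp_rot: [1.709, 2.633, 0.001]
force: [1.8, 1.7, 2.0]
opening: 0.0095
gripper_force: 20.0
```

```bash
python3 -c "
from h import *
o=st();avg(4);row(.502,-.334,.0895,152.5)"
```

```text
t 21.3 tcp [ 0.4273 -0.2332  0.09  ] phi 114.05 F [1.78 1.71 1.98] T [ 0.221 -0.627 -0.005] op 0.0095 g 20.0 q [ 0.74  0.4  -0.4   2.1   0.25  0.68  0.6 ]
avgT [ 0.291 -0.7    0.035] sd [0.064 0.031 0.019] avgF [2.7  1.75 4.33]
row [-0.3063  0.0681  0.0017] wz -0.6415
```

Call:
carry_out([
  [[0,0,0,0,0,0,0.3],[0,0,-0.02,0,0,0,0.3],[0,0,-0.12,0,0,-0.1,0.3],[-0.1,0.02,-0.12,0,0,-0.25,0.3],[-0.2,0.045,-0.12,0,0,-0.4,0.3],[-0.306,0.068,-0.12,0,0,-0.54,0.3],[-0.306,0.068,-0.12,0,0,-0.6415,0.3],[-0.306,0.068,-0.05,0,0,-0.6415,0.3],[-0.306,0.068,-0.003,0,0,-0.6415,0.3],[-0.306,0.068,-0.003,0,0,-0.6415,1],[-0.306,0.068,-0.003,0,0,-0.6415,1],[-0.306,0.068,-0.003,0,0,-0.6415,1],[-0.306,0.068,-0.003,0,0,-0.6415,1],[-0.306,0.068,-0.0015,0,0,-0.53,1],[-0.306,0.068,0,0,0,-0.4165,1],[-0.306,0.068,0,0,0,-0.4165,1]],
])

```text
t: 23.5
tcp_pos: [0.5016, -0.3336, 0.0902]
tcp_rot: [1.098, 2.941, -0.0]
force: [1.0, 1.9, 4.2]
opening: 0.0101
gripper_force: 20.0
```

```bash
python3 -c "
from h import *
o=st();avg(4);cover(shot('scene'));row(.4139,-.3215,.0885,129.5)"
```

```text
t 23.5 tcp [ 0.5016 -0.3336  0.0902] phi 139.05 F [1.04 1.86 4.24] T [ 0.499 -0.284  0.051] op 0.0101 g 20.0 q [ 0.85  0.57 -0.45  1.83  0.33  0.82  1.09]
avgT [ 0.555 -0.284  0.025] sd [0.047 0.028 0.023] avgF [0.47 2.47 5.47]
cover top z 0.0523 slope u,v [-0.0039  0.0008] 608
nut 3 ztop 0.0923 [ 0.4133 -0.3247] ang 129.3 92
nut 2 ztop 0.0922 [ 0.4266 -0.2361] ang 114.9 67
row [ 0.1853 -0.1208  0.0037] wz 0.1588
```

Call:
carry_out([
  [[0,0,0.001,0,0,0.1,1],[0,0,0.002,0,0,0.2,1],[0,0,0.002,0,0,0.2,1]],
])

```text
t: 24.12
tcp_pos: [0.5018, -0.3333, 0.089]
tcp_rot: [1.399, 2.811, 0.002]
force: [3.1, 3.8, 4.2]
opening: 0.0096
gripper_force: 20.0
```

```bash
python3 -c "
from h import *
o=st();avg(4);row(.427,-.233,.0885,115.5)"
```

```text
t 24.12 tcp [ 0.5018 -0.3333  0.089 ] phi 127.1 F [3.08 3.76 4.23] T [ 0.705 -0.653  0.078] op 0.0096 g 20.0 q [ 0.81  0.56 -0.4   1.83  0.29  0.81  0.91]
avgT [ 0.861 -0.785  0.105] sd [0.079 0.041 0.023] avgF [2.92 3.77 5.05]
row [0.3129 0.0019 0.0009] wz 0.1923
```

Call:
carry_out([
  [[0,0,0,0,0,0,0.3],[0,0,-0.02,0,0,0,0.3],[0,0,-0.12,0,0,0,0.3],[0.1,0,-0.12,0,0,0.1,0.3],[0.2,0,-0.12,0,0,0.192,0.3],[0.313,0.002,-0.12,0,0,0.192,0.3],[0.313,0.002,-0.12,0,0,0.192,0.3],[0.313,0.002,-0.05,0,0,0.192,0.3],[0.313,0.002,-0.002,0,0,0.192,0.3],[0.313,0.002,-0.002,0,0,0.192,1],[0.313,0.002,-0.002,0,0,0.192,1],[0.313,0.002,-0.002,0,0,0.192,1],[0.313,0.002,-0.002,0,0,0.192,1],[0.313,0.002,-0.001,0,0,0.27,1],[0.313,0.002,0,0,0,0.345,1],[0.313,0.002,0,0,0,0.345,1]],
])

```text
t: 26.32
tcp_pos: [0.4274, -0.2337, 0.0893]
tcp_rot: [1.882, 2.512, 0.001]
force: [2.8, -0.5, 2.6]
opening: 0.0099
gripper_force: 20.0
```

```bash
python3 -c "
from h import *
o=st();avg(4)"
```

```text
t 26.32 tcp [ 0.4274 -0.2337  0.0893] phi 106.31 F [ 2.77 -0.46  2.56] T [-0.025 -0.77   0.054] op 0.0099 g 20.0 q [ 0.71  0.4  -0.36  2.1   0.22  0.67  0.49]
avgT [-0.007 -0.802  0.088] sd [0.015 0.04  0.041] avgF [ 3.15 -0.2   4.16]
```

```bash
python3 -c "
from h import *
row(.4139,-.3213,.0888,129.5)"
```

```text
row [-0.2006 -0.0937  0.0013] wz -0.387
```

Call:
carry_out([
  [[0,0,0,0,0,0,0.3],[0,0,-0.02,0,0,0,0.3],[0,0,-0.12,0,0,0,0.3],[-0.07,-0.03,-0.12,0,0,-0.13,0.3],[-0.14,-0.06,-0.12,0,0,-0.26,0.3],[-0.2,-0.094,-0.12,0,0,-0.387,0.3],[-0.2,-0.094,-0.12,0,0,-0.387,0.3],[-0.2,-0.094,-0.05,0,0,-0.387,0.3],[-0.2,-0.094,-0.0015,0,0,-0.387,0.3],[-0.2,-0.094,-0.0015,0,0,-0.387,1],[-0.2,-0.094,-0.0015,0,0,-0.387,1],[-0.2,-0.094,-0.0015,0,0,-0.387,1],[-0.2,-0.094,-0.0015,0,0,-0.387,1],[-0.2,-0.094,-0.0005,0,0,-0.31,1],[-0.2,-0.094,0.0005,0,0,-0.235,1],[-0.2,-0.094,0.0005,0,0,-0.235,1]],
])

```text
t: 28.52
tcp_pos: [0.4132, -0.3204, 0.0891]
tcp_rot: [1.56, 2.725, 0.001]
force: [0.1, 3.3, 5.2]
opening: 0.0095
gripper_force: 20.0
```

```bash
python3 -c "
from h import *
o=st();avg(5);row(.5153,-.2448,.088,138.5)"
```

```text
t 28.52 tcp [ 0.4132 -0.3204  0.0891] phi 120.4 F [0.11 3.29 5.2 ] T [ 0.593 -0.328  0.04 ] op 0.0095 g 20.0 q [ 0.87  0.45 -0.37  2.02  0.24  0.71  0.88]
avgT [ 0.697 -0.333  0.004] sd [0.02  0.024 0.021] avgF [0.64 3.09 6.07]
row [0.0338 0.3157 0.003 ] wz -0.3013
```

Call:
carry_out([
  [[0,0,0,0,0,0,0.3],[0,0,-0.02,0,0,0,0.3],[0,0,-0.12,0,0,0,0.3],[0.01,0.1,-0.12,0,0,-0.1,0.3],[0.02,0.2,-0.12,0,0,-0.2,0.3],[0.034,0.316,-0.12,0,0,-0.3,0.3],[0.034,0.316,-0.12,0,0,-0.3,0.3],[0.034,0.316,-0.05,0,0,-0.3,0.3],[0.034,0.316,-0.001,0,0,-0.3,0.3],[0.034,0.316,-0.001,0,0,-0.3,1],[0.034,0.316,-0.001,0,0,-0.3,1],[0.034,0.316,-0.001,0,0,-0.3,1],[0.034,0.316,-0.001,0,0,-0.3,1],[0.034,0.316,0,0,0,-0.22,1],[0.034,0.316,0.001,0,0,-0.135,1],[0.034,0.316,0.001,0,0,-0.135,1]],
])

```text
t: 30.78
tcp_pos: [0.5155, -0.245, 0.0887]
tcp_rot: [1.364, 2.828, 0.0]
force: [2.5, 0.5, 2.1]
opening: 0.0099
gripper_force: 20.0
```

```bash
python3 -c "
from h import *
o=st();avg(5)"
```

```text
t 30.77 tcp [ 0.5155 -0.245   0.0887] phi 128.51 F [2.54 0.46 2.12] T [ 0.19  -0.439  0.021] op 0.0099 g 20.0 q [ 0.68  0.52 -0.41  1.91  0.29  0.77  0.78]
avgT [ 0.309 -0.509  0.025] sd [0.042 0.042 0.035] avgF [1.58 1.04 4.15]
```

Call:
carry_out([
  [[0,0,0.0007,0,0,0.05,1],[0,0,0.0013,0,0,0.1,1],[0,0,0.0013,0,0,0.1,1]],
])

```text
t: 31.4
tcp_pos: [0.5156, -0.245, 0.088]
tcp_rot: [1.51, 2.752, 0.001]
force: [1.6, 1.4, 5.4]
opening: 0.0101
gripper_force: 20.0
```

```bash
python3 -c "
from h import *
o=st();avg(6);row(.4137,-.321,.0883,121.5)"
```

```text
t 31.4 tcp [ 0.5156 -0.245   0.088 ] phi 122.5 F [1.59 1.42 5.42] T [ 0.413 -0.597  0.037] op 0.0101 g 20.0 q [ 0.66  0.51 -0.38  1.91  0.27  0.76  0.7 ]
avgT [ 0.43  -0.643  0.058] sd [0.031 0.028 0.036] avgF [2.09 1.76 5.7 ]
row [-0.0233 -0.3169 -0.0012] wz 0.0168
```

Call:
carry_out([
  [[0,0,0,0,0,0,0.3],[0,0,-0.02,0,0,0,0.3],[0,0,-0.12,0,0,0,0.3],[-0.007,-0.1,-0.12,0,0,0.017,0.3],[-0.015,-0.2,-0.12,0,0,0.017,0.3],[-0.023,-0.317,-0.12,0,0,0.017,0.3],[-0.023,-0.317,-0.12,0,0,0.017,0.3],[-0.023,-0.317,-0.05,0,0,0.017,0.3],[-0.023,-0.317,-0.004,0,0,0.017,0.3],[-0.023,-0.317,-0.004,0,0,0.017,1],[-0.023,-0.317,-0.004,0,0,0.017,1],[-0.023,-0.317,-0.004,0,0,0.017,1],[-0.023,-0.317,-0.004,0,0,0.017,1],[-0.023,-0.317,-0.003,0,0,0.08,1],[-0.023,-0.317,-0.0025,0,0,0.14,1],[-0.023,-0.317,-0.0025,0,0,0.14,1]],
])

```text
t: 33.7
tcp_pos: [0.4136, -0.3208, 0.0892]
tcp_rot: [1.707, 2.634, 0.001]
force: [1.8, 1.5, 4.6]
opening: 0.0098
gripper_force: 20.0
```

```bash
python3 -c "
from h import *
o=st();avg(6)"
```

```text
t 33.7 tcp [ 0.4136 -0.3208  0.0892] phi 114.11 F [1.76 1.53 4.6 ] T [ 0.426 -0.498  0.07 ] op 0.0098 g 20.0 q [ 0.85  0.44 -0.34  2.02  0.22  0.71  0.79]
avgT [ 0.541 -0.544  0.049] sd [0.042 0.022 0.028] avgF [1.85 2.21 5.82]
```

Call:
carry_out([
  [[0,0,0.0005,0,0,0.05,1],[0,0,0.001,0,0,0.09,1],[0,0,0.0005,0,0,0.09,1]],
])

```text
t: 34.38
tcp_pos: [0.4137, -0.3208, 0.0888]
tcp_rot: [1.829, 2.551, 0.001]
force: [2.5, 2.3, 4.5]
opening: 0.0101
gripper_force: 20.0
```

```bash
python3 -c "
from h import *
o=st();im=avg(6);cover(shot('scene'));row(.5155,-.2448,.0883,123.5)"
```

```text
t 34.38 tcp [ 0.4137 -0.3208  0.0888] phi 108.71 F [2.54 2.31 4.45] T [ 0.469 -0.799  0.119] op 0.0101 g 20.0 q [ 0.83  0.44 -0.31  2.02  0.2   0.7   0.71]
avgT [ 0.624 -0.836  0.096] sd [0.04  0.032 0.022] avgF [2.91 2.23 5.56]
cover top z 0.0511 slope u,v [0.0013 0.0022] 478
nut 3 ztop 0.1013 [ 0.4139 -0.3309] ang 10.3 51
nut 1 ztop 0.0874 [ 0.5126 -0.2496] ang 123.0 20
nut 4 ztop 0.0904 [ 0.5027 -0.338 ] ang 126.7 88
row [0.0985 0.3022 0.0016] wz -0.2469
```

Call:
carry_out([
  [[0,0,0,0,0,0,0.3],[0,0,-0.02,0,0,0,0.3],[0,0,-0.12,0,0,0,0.3],[0.033,0.1,-0.12,0,0,-0.08,0.3],[0.066,0.2,-0.12,0,0,-0.16,0.3],[0.0985,0.302,-0.12,0,0,-0.247,0.3],[0.0985,0.302,-0.12,0,0,-0.247,0.3],[0.0985,0.302,-0.05,0,0,-0.247,0.3],[0.0985,0.302,-0.0015,0,0,-0.247,0.3],[0.0985,0.302,-0.0015,0,0,-0.247,1],[0.0985,0.302,-0.0015,0,0,-0.247,1],[0.0985,0.302,-0.0015,0,0,-0.247,1],[0.0985,0.302,-0.0015,0,0,-0.247,1],[0.0985,0.302,-0.001,0,0,-0.19,1],[0.0985,0.302,-0.0005,0,0,-0.14,1],[0.0985,0.302,-0.0005,0,0,-0.14,1]],
])

```text
t: 36.72
tcp_pos: [0.5156, -0.2449, 0.0892]
tcp_rot: [1.637, 2.678, 0.001]
force: [3.9, 0.2, 2.0]
opening: 0.0095
gripper_force: 20.0
```

```bash
python3 -c "
from h import *
o=st();avg(6);row(.427,-.2332,.0885,108)"
```

```text
t 36.73 tcp [ 0.5156 -0.2449  0.0892] phi 117.11 F [3.93 0.18 1.97] T [ 0.182 -0.733  0.181] op 0.0095 g 20.0 q [ 0.64  0.51 -0.36  1.91  0.25  0.76  0.62]
avgT [ 0.295 -0.871  0.13 ] sd [0.049 0.061 0.027] avgF [3.41 1.44 4.13]
row [ 0.1268 -0.1839  0.001 ] wz 0.151
```

Call:
carry_out([
  [[0,0,0,0,0,0,0.3],[0,0,-0.02,0,0,0,0.3],[0,0,-0.12,0,0,0,0.3],[0.06,-0.09,-0.12,0,0,0.1,0.3],[0.127,-0.184,-0.12,0,0,0.15,0.3],[0.127,-0.184,-0.12,0,0,0.15,0.3],[0.127,-0.184,-0.12,0,0,0.15,0.3],[0.127,-0.184,-0.05,0,0,0.15,0.3],[0.127,-0.184,-0.002,0,0,0.15,0.3],[0.127,-0.184,-0.002,0,0,0.15,1],[0.127,-0.184,-0.002,0,0,0.15,1],[0.127,-0.184,-0.002,0,0,0.15,1],[0.127,-0.184,-0.002,0,0,0.15,1],[0.127,-0.184,-0.0015,0,0,0.2,1],[0.127,-0.184,-0.001,0,0,0.25,1],[0.127,-0.184,-0.001,0,0,0.25,1]],
])

```text
t: 39.02
tcp_pos: [0.4271, -0.2333, 0.0895]
tcp_rot: [1.973, 2.441, 0.002]
force: [3.1, -0.2, 0.4]
opening: 0.0098
gripper_force: 20.0
```

```bash
python3 -c "
from h import *
o=st();avg(6);row(.5018,-.3335,.0885,129)"
```

```text
t 39.02 tcp [ 0.4271 -0.2333  0.0895] phi 102.09 F [ 3.05 -0.23  0.43] T [ 0.145 -0.919  0.054] op 0.0098 g 20.0 q [ 0.67  0.39 -0.32  2.1   0.19  0.67  0.44]
avgT [ 0.229 -1.137  0.057] sd [0.068 0.097 0.021] avgF [4.63 1.28 2.18]
row [-0.284   0.1302  0.0031] wz -0.4491
```

Call:
carry_out([
  [[0,0,0.0005,0,0,0.05,1],[0,0,0.001,0,0,0.1,1],[0,0,0.001,0,0,0.1,1]],
])

```text
t: 39.7
tcp_pos: [0.427, -0.2333, 0.0889]
tcp_rot: [2.099, 2.333, 0.002]
force: [4.3, 0.9, 3.1]
opening: 0.01
gripper_force: 20.0
```

```bash
python3 -c "
from h import *
o=st();avg(6);row(.5018,-.3335,.0885,129)"
```

```text
t 39.7 tcp [ 0.427  -0.2333  0.0889] phi 96.04 F [4.25 0.9  3.14] T [ 0.253 -1.357  0.102] op 0.01 g 20.0 q [ 0.65  0.39 -0.29  2.11  0.18  0.66  0.35]
avgT [ 0.252 -1.312  0.103] sd [0.027 0.027 0.03 ] avgF [5.39 0.97 2.73]
row [-0.2688  0.1594  0.0017] wz -0.549
```

Call:
carry_out([
  [[0,0,0,0,0,0,0.3],[0,0,-0.02,0,0,0,0.3],[0,0,-0.12,0,0,-0.1,0.3],[-0.09,0.05,-0.12,0,0,-0.25,0.3],[-0.18,0.105,-0.12,0,0,-0.4,0.3],[-0.269,0.1594,-0.12,0,0,-0.549,0.3],[-0.269,0.1594,-0.12,0,0,-0.549,0.3],[-0.269,0.1594,-0.05,0,0,-0.549,0.3],[-0.269,0.1594,-0.002,0,0,-0.549,0.3],[-0.269,0.1594,-0.002,0,0,-0.549,1],[-0.269,0.1594,-0.002,0,0,-0.549,1],[-0.269,0.1594,-0.002,0,0,-0.549,1],[-0.269,0.1594,-0.002,0,0,-0.549,1],[-0.269,0.1594,-0.0015,0,0,-0.48,1],[-0.269,0.1594,-0.001,0,0,-0.42,1],[-0.269,0.1594,-0.001,0,0,-0.42,1]],
])

```text
t: 42.0
tcp_pos: [0.5018, -0.3329, 0.0897]
tcp_rot: [1.538, 2.737, 0.001]
force: [2.7, 2.9, 3.1]
opening: 0.01
gripper_force: 20.0
```

```bash
python3 -c "
from h import *
o=st();avg(6);cover(shot('scene'));row(.4137,-.3208,.0885,111)"
```

```text
t 42.0 tcp [ 0.5018 -0.3329  0.0897] phi 121.34 F [2.75 2.9  3.07] T [ 0.629 -0.687  0.153] op 0.01 g 20.0 q [ 0.77  0.55 -0.34  1.84  0.25  0.8   0.85]
avgT [ 0.821 -0.795  0.136] sd [0.075 0.058 0.018] avgF [2.98 3.82 4.64]
cover top z 0.0509 slope u,v [ 0.0016 -0.0001] 458
nut 3 ztop 0.0905 [ 0.4136 -0.3251] ang 111.6 89
nut 2 ztop 0.0905 [ 0.4267 -0.2361] ang 96.5 70
nut 4 ztop 0.097 [ 0.497  -0.3474] ang 35.5 19
row [ 0.1402 -0.1723  0.0021] wz 0.1714
```

Call:
carry_out([
  [[0,0,0,0,0,0,0.3],[0,0,-0.02,0,0,0,0.3],[0,0,-0.12,0,0,0,0.3],[0.07,-0.086,-0.12,0,0,0.1,0.3],[0.14,-0.172,-0.12,0,0,0.17,0.3],[0.14,-0.172,-0.12,0,0,0.17,0.3],[0.14,-0.172,-0.12,0,0,0.17,0.3],[0.14,-0.172,-0.05,0,0,0.17,0.3],[0.14,-0.172,-0.001,0,0,0.17,0.3],[0.14,-0.172,-0.001,0,0,0.17,1],[0.14,-0.172,-0.001,0,0,0.17,1],[0.14,-0.172,-0.001,0,0,0.17,1],[0.14,-0.172,-0.001,0,0,0.17,1],[0.14,-0.172,-0.0005,0,0,0.22,1],[0.14,-0.172,0,0,0,0.275,1],[0.14,-0.172,0,0,0,0.275,1]],
])

```text
t: 44.35
tcp_pos: [0.4139, -0.3215, 0.0896]
tcp_rot: [1.915, 2.487, 0.001]
force: [2.7, 0.7, 2.8]
opening: 0.0098
gripper_force: 20.0
```

```bash
python3 -c "
from h import *
o=st();avg(6);row(.5156,-.2448,.0885,120)"
```

```text
t 44.35 tcp [ 0.4139 -0.3215  0.0896] phi 104.81 F [2.68 0.73 2.81] T [ 0.09  -0.739  0.094] op 0.0098 g 20.0 q [ 0.81  0.44 -0.29  2.02  0.19  0.7   0.66]
avgT [ 0.185 -0.876  0.125] sd [0.049 0.076 0.022] avgF [3.77 1.11 4.63]
row [0.1206 0.2949 0.0032] wz -0.2539
```

Call:
carry_out([
  [[0,0,0.0005,0,0,0.042,1],[0,0,0.0005,0,0,0.042,1],[0,0,0,0,0,0.03,0.3],[0,0,-0.02,0,0,0,0.3],[0,0,-0.12,0,0,0,0.3],[0.04,0.1,-0.12,0,0,-0.08,0.3],[0.08,0.2,-0.12,0,0,-0.16,0.3],[0.1206,0.295,-0.12,0,0,-0.254,0.3],[0.1206,0.295,-0.12,0,0,-0.254,0.3],[0.1206,0.295,-0.05,0,0,-0.254,0.3],[0.1206,0.295,0,0,0,-0.254,0.3],[0.1206,0.295,0,0,0,-0.254,1],[0.1206,0.295,0,0,0,-0.254,1],[0.1206,0.295,0,0,0,-0.254,1],[0.1206,0.295,0,0,0,-0.254,1],[0.1206,0.295,0.0005,0,0,-0.2,1],[0.1206,0.295,0.0005,0,0,-0.17,1],[0.1206,0.295,0.0005,0,0,-0.17,1]],
])

```text
t: 46.9
tcp_pos: [0.5156, -0.2446, 0.0894]
tcp_rot: [1.687, 2.647, 0.001]
force: [2.7, 0.6, 3.3]
opening: 0.0099
gripper_force: 20.0
```

```bash
python3 -c "
from h import *
o=st();avg(6);row(.4273,-.2332,.0885,98.3)"
```

```text
t 46.9 tcp [ 0.5156 -0.2446  0.0894] phi 114.98 F [2.74 0.58 3.27] T [ 0.159 -0.645  0.117] op 0.0099 g 20.0 q [ 0.63  0.51 -0.34  1.91  0.24  0.76  0.59]
avgT [ 0.201 -0.765  0.143] sd [0.02  0.033 0.027] avgF [2.69 0.78 5.23]
row [ 0.1192 -0.188   0.0017] wz 0.2777
```

Call:
carry_out([
  [[0,0,0,0,0,0,0.3],[0,0,-0.02,0,0,0,0.3],[0,0,-0.12,0,0,0.05,0.3],[0.06,-0.09,-0.12,0,0,0.15,0.3],[0.119,-0.188,-0.12,0,0,0.278,0.3],[0.119,-0.188,-0.12,0,0,0.278,0.3],[0.119,-0.188,-0.12,0,0,0.278,0.3],[0.119,-0.188,-0.05,0,0,0.278,0.3],[0.119,-0.188,-0.001,0,0,0.278,0.3],[0.119,-0.188,-0.001,0,0,0.278,1],[0.119,-0.188,-0.001,0,0,0.278,1],[0.119,-0.188,-0.001,0,0,0.278,1],[0.119,-0.188,-0.001,0,0,0.278,1],[0.119,-0.188,-0.0005,0,0,0.34,1],[0.119,-0.188,0,0,0,0.395,1],[0.119,-0.188,0,0,0,0.395,1]],
])

```text
t: 49.2
tcp_pos: [0.4271, -0.2334, 0.0893]
tcp_rot: [2.194, 2.245, 0.001]
force: [1.5, -0.9, 2.9]
opening: 0.0095
gripper_force: 20.0
```

```bash
python3 -c "
from h import *
o=st();avg(6);row(.5018,-.3331,.0885,124.3)"
```

```text
t 49.2 tcp [ 0.4271 -0.2334  0.0893] phi 91.3 F [ 1.49 -0.9   2.9 ] T [-0.043 -0.374  0.101] op 0.0095 g 20.0 q [ 0.63  0.39 -0.26  2.11  0.16  0.66  0.28]
avgT [ 0.003 -0.464  0.12 ] sd [0.025 0.04  0.032] avgF [1.43 0.22 4.89]
row [-0.2533  0.1811  0.0025] wz -0.5507
```

Call:
carry_out([
  [[0,0,0.0005,0,0,0.033,1],[0,0,0.0005,0,0,0.033,1],[0,0,0,0,0,0.02,0.3],[0,0,-0.02,0,0,0,0.3],[0,0,-0.12,0,0,-0.1,0.3],[-0.08,0.06,-0.12,0,0,-0.25,0.3],[-0.16,0.12,-0.12,0,0,-0.4,0.3],[-0.253,0.181,-0.12,0,0,-0.55,0.3],[-0.253,0.181,-0.12,0,0,-0.55,0.3],[-0.253,0.181,-0.05,0,0,-0.55,0.3],[-0.253,0.181,0,0,0,-0.55,0.3],[-0.253,0.181,0,0,0,-0.55,1],[-0.253,0.181,0,0,0,-0.55,1],[-0.253,0.181,0,0,0,-0.55,1],[-0.253,0.181,0,0,0,-0.55,1],[-0.253,0.181,0,0,0,-0.51,1],[-0.253,0.181,0,0,0,-0.472,1],[-0.253,0.181,0,0,0,-0.472,1]],
])

```text
t: 51.75
tcp_pos: [0.5017, -0.3326, 0.0893]
tcp_rot: [1.58, 2.713, 0.001]
force: [1.8, 1.5, 5.9]
opening: 0.0098
gripper_force: 20.0
```

```bash
python3 -c "
from h import *
o=st();avg(6);row(.4138,-.3212,.0885,105.6)"
```

```text
t 51.75 tcp [ 0.5017 -0.3326  0.0893] phi 119.55 F [1.8  1.48 5.92] T [ 0.483 -0.57   0.165] op 0.0098 g 20.0 q [ 0.76  0.55 -0.33  1.84  0.24  0.79  0.82]
avgT [ 0.477 -0.543  0.131] sd [0.033 0.016 0.031] avgF [1.68 2.16 6.06]
row [ 0.1333 -0.1772  0.0016] wz 0.2328
```

Call:
carry_out([
  [[0,0,0,0,0,0,0.3],[0,0,-0.02,0,0,0,0.3],[0,0,-0.12,0,0,0.1,0.3],[0.067,-0.09,-0.12,0,0,0.2,0.3],[0.133,-0.177,-0.12,0,0,0.233,0.3],[0.133,-0.177,-0.12,0,0,0.233,0.3],[0.133,-0.177,-0.12,0,0,0.233,0.3],[0.133,-0.177,-0.05,0,0,0.233,0.3],[0.133,-0.177,-0.002,0,0,0.233,0.3],[0.133,-0.177,-0.002,0,0,0.233,1],[0.133,-0.177,-0.002,0,0,0.233,1],[0.133,-0.177,-0.002,0,0,0.233,1],[0.133,-0.177,-0.002,0,0,0.233,1],[0.133,-0.177,-0.002,0,0,0.27,1],[0.133,-0.177,-0.002,0,0,0.3,1],[0.133,-0.177,-0.002,0,0,0.3,1]],
])

```text
t: 54.05
tcp_pos: [0.414, -0.3217, 0.0901]
tcp_rot: [1.985, 2.432, 0.001]
force: [3.6, 0.9, 4.6]
opening: 0.0101
gripper_force: 20.0
```

```bash
python3 -c "
from h import *
o=st();avg(6);row(.5156,-.2446,.0885,118)"
```

```text
t 54.05 tcp [ 0.414  -0.3217  0.0901] phi 101.56 F [3.59 0.91 4.56] T [ 0.082 -0.763  0.178] op 0.0101 g 20.0 q [ 0.79  0.44 -0.27  2.02  0.17  0.7   0.62]
avgT [ 0.091 -0.817  0.166] sd [0.018 0.032 0.03 ] avgF [3.4  0.03 5.57]
row [0.1379 0.2876 0.0042] wz -0.2739
```

Call:
carry_out([
  [[0,0,0,0,0,0,0.3],[0,0,-0.02,0,0,0,0.3],[0,0,-0.12,0,0,0,0.3],[0.046,0.1,-0.12,0,0,-0.1,0.3],[0.09,0.19,-0.12,0,0,-0.2,0.3],[0.138,0.2876,-0.12,0,0,-0.274,0.3],[0.138,0.2876,-0.12,0,0,-0.274,0.3],[0.138,0.2876,-0.05,0,0,-0.274,0.3],[0.138,0.2876,0,0,0,-0.274,0.3],[0.138,0.2876,0,0,0,-0.274,1],[0.138,0.2876,0,0,0,-0.274,1],[0.138,0.2876,0,0,0,-0.274,1],[0.138,0.2876,0,0,0,-0.274,1],[0.138,0.2876,0,0,0,-0.24,1],[0.138,0.2876,0,0,0,-0.21,1],[0.138,0.2876,0,0,0,-0.21,1]],
])

```text
t: 56.35
tcp_pos: [0.5155, -0.2445, 0.0901]
tcp_rot: [1.706, 2.635, 0.001]
force: [1.6, 0.3, 5.1]
opening: 0.0098
gripper_force: 20.0
```

```bash
python3 -c "
from h import *
o=st();avg(6);row(.4273,-.2332,.0888,92.3)"
```

```text
t 56.35 tcp [ 0.5155 -0.2445  0.0901] phi 114.14 F [1.58 0.3  5.06] T [ 0.003 -0.619  0.137] op 0.0098 g 20.0 q [ 0.62  0.5  -0.33  1.91  0.23  0.76  0.58]
avgT [ 0.057 -0.597  0.13 ] sd [0.024 0.011 0.04 ] avgF [2.06 0.32 5.73]
row [ 0.116  -0.1898  0.0028] wz 0.3643
```

Call:
carry_out([
  [[0,0,0,0,0,0.025,1],[0,0,0,0,0,0.025,1],[0,0,0,0,0,0.01,0.3],[0,0,-0.02,0,0,0,0.3],[0,0,-0.12,0,0,0.1,0.3],[0.06,-0.09,-0.12,0,0,0.24,0.3],[0.116,-0.19,-0.12,0,0,0.364,0.3],[0.116,-0.19,-0.12,0,0,0.364,0.3],[0.116,-0.19,-0.12,0,0,0.364,0.3],[0.116,-0.19,-0.05,0,0,0.364,0.3],[0.116,-0.19,-0.001,0,0,0.364,0.3],[0.116,-0.19,-0.001,0,0,0.364,1],[0.116,-0.19,-0.001,0,0,0.364,1],[0.116,-0.19,-0.001,0,0,0.364,1],[0.116,-0.19,-0.001,0,0,0.364,1],[0.116,-0.19,-0.001,0,0,0.4,1],[0.116,-0.19,-0.001,0,0,0.433,1],[0.116,-0.19,-0.001,0,0,0.433,1]],
])

```text
t: 58.9
tcp_pos: [0.4271, -0.2334, 0.0903]
tcp_rot: [2.255, 2.184, 0.001]
force: [1.1, -0.2, 5.0]
opening: 0.0099
gripper_force: 20.0
```

```bash
python3 -c "
from h import *
o=st();avg(6)"
```

```text
t 58.9 tcp [ 0.4271 -0.2334  0.0903] phi 88.16 F [ 1.07 -0.21  5.  ] T [-0.099 -0.533  0.147] op 0.0099 g 20.0 q [ 0.61  0.38 -0.24  2.11  0.15  0.66  0.24]
avgT [-0.028 -0.548  0.16 ] sd [0.025 0.023 0.023] avgF [1.94 0.01 5.7 ]
```

```bash
python3 -c "
from h import *
row(.5018,-.333,.0888,122.7)"
```

```text
row [-0.243   0.1945  0.0044] wz -0.5754
```

Call:
carry_out([
  [[0,0,0,0,0,0,0.3],[0,0,-0.02,0,0,0,0.3],[0,0,-0.12,0,0,-0.1,0.3],[-0.08,0.065,-0.12,0,0,-0.25,0.3],[-0.16,0.13,-0.12,0,0,-0.4,0.3],[-0.243,0.1945,-0.12,0,0,-0.575,0.3],[-0.243,0.1945,-0.12,0,0,-0.575,0.3],[-0.243,0.1945,-0.05,0,0,-0.575,0.3],[-0.243,0.1945,0,0,0,-0.575,0.3],[-0.243,0.1945,0,0,0,-0.575,1],[-0.243,0.1945,0,0,0,-0.575,1],[-0.243,0.1945,0,0,0,-0.575,1],[-0.243,0.1945,0,0,0,-0.575,1],[-0.243,0.1945,0,0,0,-0.53,1],[-0.243,0.1945,0,0,0,-0.5,1],[-0.243,0.1945,0,0,0,-0.5,1]],
])

```text
t: 61.2
tcp_pos: [0.5018, -0.3327, 0.0906]
tcp_rot: [1.612, 2.694, 0.001]
force: [0.9, 0.1, 5.0]
opening: 0.01
gripper_force: 20.0
```

```bash
python3 -c "
from h import *
o=st();avg(6)"
```

```text
t 61.2 tcp [ 0.5018 -0.3327  0.0906] phi 118.21 F [0.94 0.08 5.04] T [ 0.342 -0.476  0.167] op 0.01 g 20.0 q [ 0.75  0.54 -0.32  1.84  0.23  0.79  0.81]
avgT [ 0.374 -0.458  0.148] sd [0.04  0.014 0.035] avgF [1.41 2.02 5.77]
```

Call:
carry_out([
  [[0,0,0,0,0,0,0.2],[0,0,-0.01,0,0,0,0.2],[0,0,-0.12,0,0,0,0.2],[0,0,-0.27,0,0,0,0.2],[0,0,-0.4,0,0,0,0.2],[0,0,-0.4,0,0,0,0.2],[0,0,-0.4,0,0,0,0.2],[0,0,-0.4,0,0,0,0.2]],
])

```text
t: 62.5
tcp_pos: [0.4996, -0.3325, 0.2477]
tcp_rot: [-1.613, -2.692, 0.0]
force: [0.1, 1.0, -0.6]
opening: 0.0349
gripper_force: 0.0
```

```bash
python3 -c "
from h import *
o=st();im=shot('scene');cover(im);save(im,'s4.png',(200,60,380,260),4)"
```

```text
t 62.5 tcp [ 0.4996 -0.3325  0.2477] phi 118.14 F [ 0.07  0.98 -0.58] T [-0.043 -0.087 -0.002] op 0.0349 g 0.0 q [ 0.79  0.37 -0.36  1.7   0.14  1.1   0.88]
cover top z 0.0508 slope u,v [ 0.0011 -0.0011] 907
nut 3 ztop 0.0902 [ 0.4132 -0.3241] ang 105.9 85
nut 2 ztop 0.0902 [ 0.4264 -0.2361] ang 93.3 65
nut 1 ztop 0.0897 [ 0.5153 -0.2487] ang 118.5 72
nut 4 ztop 0.0901 [ 0.5021 -0.3375] ang 123.7 84
```

View pics/s4.png

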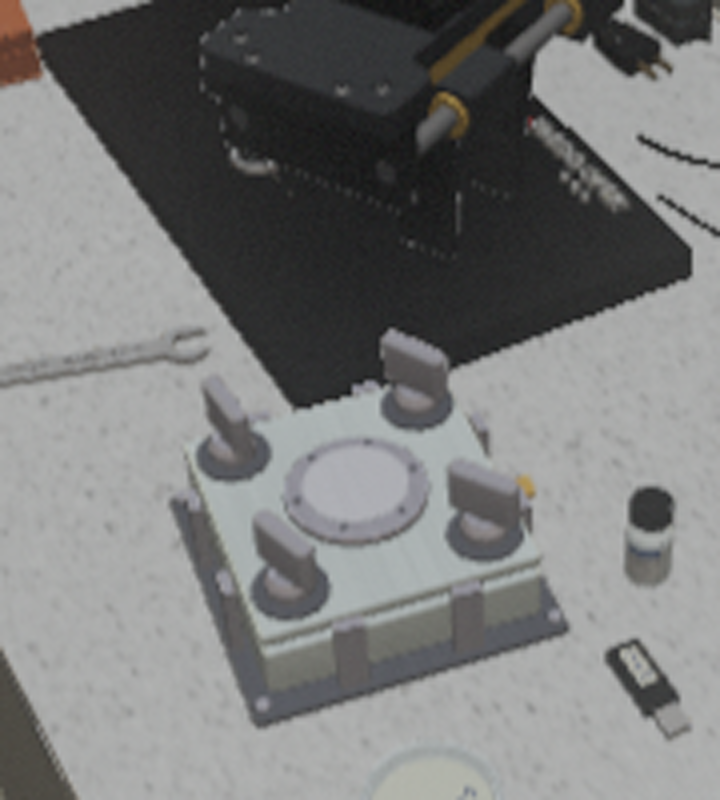

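The cover, centred at about (355,490), is level and down. All four wings are free, and the vial and stick at (650,535) are where they were. Handing in.

```bash
python3 -c "
from bench import job
print(job.close_job())"
```

```text
the job is handed in; nothing more can be done
None
```

The job is handed in at about 63 s; the verdict was not reported. The cover measured level and down on the gasket, the nuts are snug at an estimated 11–15 N each (from wrist torque), the vial and stick had not moved in the last picture, and the dish, mostly out of that view, was not re-checked.

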